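# Close up a dry panel in a notched bar clamp

### The arm

A 6-joint arm with a two-finger parallel gripper is mounted at the origin on the work surface. World frame = base frame: x ahead of the robot, y to its left, z up, the work surface at z = 0. Lengths are in m, angles in degrees, forces in N, time in s.
With the tool pointing down it reaches from about 0.3 to 0.75 m from the base axis. Payload 8.5 kg.
Tool frame: the origin (TCP) lies on the centre line of the jaws, within the pads' length; the fingertips stand 17 mm ahead of it and the grasp point (between the pads) lies 2 mm behind it (env.tcp_to_tips is the distance from the TCP to the fingertips, in m); z points along the fingers, y is the line along which they close (so a half turn about z gives the same grasp; the last joint's range is limited). The gripper opens to 85 mm and grips with 20 to 120 N. Pads are 22 mm wide; open, the fingers measure 114 mm over their backs; the gripper's body (76 mm by 85 mm) begins 54 mm behind the grasp point. The pads swing forward as they close: fully open they stand 13 mm farther back than shut.
Start: joints at [-12.336, 21.807, 74.336, -0, 83.858, -12.336], TCP at [0.55, 0, 0.222] pointing down, gripper open.
Joint ranges: [-178.18, 178.18], [-50.72, 133.34], [12.68, 142.11], [-81.47, 261.47], [9.98, 163.14], [-165.26, 165.26]. Speed limits (degrees/s): [136.94, 136.94, 180, 180, 180, 180].

### API

Orientations are given as a 3x3 rotation matrix whose columns are the frame's x, y, z axes.
In Python, from rig import env gives the robot as it stands. The module is installed in compiled form; this text tells all that it offers.
- The arm moves only by the shell command python3 -m pendant 'ROWS' [FORCE]. ROWS is JSON, a list of rows, each a list of 7 numbers: the opening, from 0 (shut) to 1 (fully open), then the shift along the tool's x, y, z in m, then the turn, a rotation vector about the tool's x, y, z in rad. A call has 1 to 5 rows; each row is the pose to reach, as a shift and turn from the pose commanded when the call began, along the tool's axes at that moment; what a row does not reach only later rows make up. A row lasts 1/8 s, in which the tool goes at most 62.5 mm and 10.7 degrees, less where a joint would pass 70% of its speed; a pose out of reach is approached as far as the arm can. A call with a gripper value outside its range is refused whole. The fingers move at their own pace and stop on an object; FORCE is the grip in N (left out, the last holds). Time passes only in rows, so rows that repeat a pose let the fingers close. It gives the time, the measured TCP pose, the force, the opening and the grip force at its end, in the units of the state.
- env.observe(): the state, without advancing time (a new reading comes with each control period).
- env.get_image(name): name is "scene" or "side" or "wrist"; returns a dict with "image" (384x512x3 uint8, blue, green, red), "fx", "fy", "cx", "cy" (pixels), "k1" (the pictures are not rectified: a ray, as slopes to the right and down, at radius r is drawn at 1 + k1 r^2 times it, then the intrinsics apply), "pose" (4x4, takes a point from camera to world coordinates). Camera axes: x right, y up, looking along -z (the intrinsics and any distortion apply to the point x, -y, -z); pixel columns grow to the right and rows downward; lengths in m; the calibration is good to about 2 mm. A picture is of the moment at which its call begins. There is no depth.
- env.close_job(): hands the job in; it is judged then, once.
Trained networks look in the newest picture that a camera, given by its name, has taken for a name from the list of things; names that differ only in an ending like _2 or _b are one class to them, and where a whole thing is asked for, a point or a joint stands for the part that bears it (a point fixed in the world has none). Each returns a list of dicts, best first, with "conf" (0 to 1); they miss things now and then, are a little off and sometimes report something else, mostly with a low value. They report only what shows in the picture. A call takes as long as a camera call. They do not tell look-alikes from the thing itself.
- env.find_in(camera, thing): "bbox" ([centre column, centre row, width, height] in pixels, round what is visible of it).
- env.trace(camera, thing): "mask" (384x512 bool, what is visible of it) and "bbox" ([centre column, centre row, width, height] in pixels, round what is visible of it).
- env.tip_of(camera, thing): "centre" ([column, row] in pixels: a listed point, or the origin of a listed thing).
The state is a dict: "time_s": time; "q": joint angles; "qvel": joint speeds; "joint_efforts": joint torques, N m; "position": TCP position; "tool_rot": TCP orientation; "ft_force": force on the tool from outside, world axes, zero at the start; "wrist_torque": the same for the moment, N m; "grip_width": finger opening in m; "gripper_force": force on a finger pad.
Only numpy, scipy, OpenCV 4.12 (cv2) and the standard library are available. Lean on these libraries where they do the work, as an engineer would, in place of code of your own. Each camera call takes 0.05 s, during which the arm holds its last target. There are 200 camera calls.

### The job

Three loose boards for a new carrying board lie in the notched panel clamp. Squeeze the trigger on the clamp's sliding jaw and keep it squeezed while you slide the jaw in, pushing the boards together and pressing them hand-tight (firmly but gently) against the screw pad. Then let go with the jaw locked in the nearest notch, the boards left closed up, and leave the bottle, the jar and the comb alone.

Things in the scene. Friction and masses are not known exactly. Their poses are not given: they have to be found in the camera images.
- clamp: Aluminium panel (sash) clamp lying along the bench, fixed in wooden saddles. Origin on the bench under the middle of its bar; y runs along the bar, z up. Bar 600 mm long, 22 mm wide, its top 42 mm above the bench. Two wooden packers beside the bar, 44 mm high, carry the boards 2 mm clear of it.
- head (a point): Front of the clamp's fixed head (77 mm tall), at the screw's axis, y = -252 mm, 54.5 mm above the bench. The self-locking screw runs along the clamp's y; its round pad (21 mm across) faces +y. How far the pad stands out differs each time and is not measured: its face is somewhere between y = -242 and -202 mm in the clamp's frame.
- notch (a point): One of the square notches cut across the bar's top, at y = +8 mm in the clamp's frame, at the height of the bar's top. They repeat every 16 mm along the whole bar, each 8 mm long and 8 mm deep, with 8 mm of solid bar between.
- jaw: The sliding jaw, an aluminium casting 117 mm long on the bar, axes parallel to the clamp's. Origin at the foot of its flat pressing face, on the bar's top, mid-bar; the face looks to the boards (-y), is 42 mm wide and 35 mm tall. Slides along the clamp's y only, with about 4 N of friction. Behind the face stand a steel trigger, then a fixed black hand grip (16 mm thick, y = 63 to 79 mm, up to z = 93 mm).
- tooth_tip (a point): Foot of the steel locking tooth, visible behind the hand grip, 105 mm behind the jaw's pressing face; 5 mm long. Dropped into a notch (5 mm deep) it locks the jaw both ways, with 1.5 mm of play either way. At the start it may be in a notch or rest on the bar between two notches.
- grip (a point): Where to take the jaw, 110 mm above the bench (y = 62 mm, z = 68 mm in the jaw's frame): half-way between the outer sides of hand grip and fully squeezed trigger. Fingers close along the clamp's y, one before the trigger, one behind the grip: 47 mm over both when free, 34 mm squeezed (only the trigger gives). Beside them nothing is higher than 36 mm above the bar.
- trigger (a joint): Angle (rad) of the steel trigger, hinged on the jaw 20 mm above the bar, its finger bar (16 mm thick, 26 mm wide) 48 mm above that. 0 = free, tooth down in a notch; 0.28 to 0.31 = fully squeezed towards the grip, tooth 2 mm clear of the bar. Spring: 1.3 N at the finger bar when free, 3 N at the stop. Let go over solid bar it stays at about 0.20; it falls to 0 when the tooth drops in.
- board1: The first board, next to the screw pad; origin at the centre of its underside. The three boards are alike: pine, 200 mm long (own x, across the bar), 56 mm wide (own y, along the bar), 18 mm thick, undersides 44 mm above the bench, 0.1 to 0.2 kg. They lie 4 to 16 mm apart, slightly askew, and slide on the packers (together 1 to 4 N).
- board2: The middle board (as board 1); origin at the centre of its underside.
- board3: The third board (as board 1), the one the jaw's face pushes on; origin at the centre of its underside. Hand-tight is about 10 to 20 N between jaw and board, on top of the jaw's own friction; over 25 N the loose panel would buckle.
- bottle: Bystander: white bottle, 48 mm across, 115 mm tall, origin at its underside.
- jar: Bystander: glass jar with lid, 64 mm across, 75 mm tall, origin at its underside.
- comb: Bystander: marbling comb, a wooden batten 200 x 14 x 22 mm with steel pins, lying on the bench, origin at its underside.
Not all that is in view belongs to the job. What is shaped like the board3 but red is not meant. Leave any red look-alike of the board1 alone.

How it is judged (in metres and radians):
On the way, in this order (a step that is already met when the one before it is completed fails the run):
1. the trigger is squeezed (value of joint trigger above 0.23 rad), for 0.2 s.
2. with the trigger held squeezed, the jaw presses the boards hand-tight: its face pushes the third board with more than 6 N (contact force between jaw and board3 above 6 N and value of joint trigger above 0.21 rad), for 0.2 s.
At the end, for the whole second after the job is handed in: The trigger is free (under 0.06 rad) with the tooth down in a notch; the jaw's face is less than 18.5 mm from the third board (the nearest notch); the boards lie flat on the packers, square to the bar within 0.03 rad, with no joint between them open by more than 2 mm; jaw and boards at rest (value of joint trigger below 0.06 rad and y of jaw in the frame of board3 below 0.0465 m and y of board3 in the frame of board2 between 0.05 and 0.058 m and y of board2 in the frame of board1 between 0.05 and 0.058 m and angle between the x axis of each of board1, board2, board3 and the x axis of clamp, either way round below 0.03 rad and height (world z) of each of board1, board2, board3 below 0.047 m and linear speed of each of jaw, board3 below 0.01 m/s); the robot touches nothing.
It fails at once if the jaw presses the boards with more than 25 N (contact force between jaw and board3 above 25 N).
It fails at once if the bottle, the jar or the comb is moved by more than 20 mm (distance of any of bottle, jar, comb from where it was at the start of the episode above 0.02 m).
It also fails if it takes over 51 s, if anything falls off the work surface, if the arm or the gripper's body presses on something with over 40 N, if the wrist force passes 120 N, or if a joint passes its speed limit or range.

## Working session

There is one attempt and no reset: what is moved stays moved. The work goes in short steps, Python scripts to look and compute and a shell command to move; the robot and the scene stay as the last step left them, time stands still between calls to the robot, and variables do not carry over. Pictures are saved under pics/ and viewed, at most 10 in all, crops included, and the job is handed in when it is done.

```bash
mkdir -p pics
cat > h.py <<'E'
import numpy as np, cv2
from rig import env
def ray(im,px):
    K=np.array([[im['fx'],0,im['cx']],[0,im['fy'],im['cy']],[0,0,1.]])
    p=cv2.undistortPoints(np.array([[px]],float),K,np.array([im['k1'],0,0,0,0.]))[0,0]
    P=np.array(im['pose']); d=P[:3,:3]@np.array([p[0],-p[1],-1.]); return P[:3,3],d
def at(im,px,z):
    o,d=ray(im,px); return o+d*(z-o[2])/d[2]
def proj(im,X):
    P=np.array(im['pose']); c=P[:3,:3].T@(np.array(X)-P[:3,3]); u=c[0]/-c[2]; v=-c[1]/-c[2]; s=1+im['k1']*(u*u+v*v)
    return im['fx']*u*s+im['cx'],im['fy']*v*s+im['cy']
E
python3 - <<'E'
from h import *
ims={}
for n in ['scene','side']:
    ims[n]=env.get_image(n); cv2.imwrite(f'pics/{n}0.png',ims[n]['image'])
Z=dict(head=.0545,notch=.042,jaw=.042,tooth_tip=.042,grip=.110,board1=.044,board2=.044,board3=.044,bottle=0,jar=0,comb=0,clamp=0)
for t,z in Z.items():
    for n in ims:
        for r in env.tip_of(n,t)[:3]:
            print(t,n,np.round(r['conf'],2),np.round(r['centre'],0),np.round(at(ims[n],r['centre'],z),3))
print(env.observe()['time_s'], env.observe()['tool_rot'])
E
```

```text
head scene 0.6 [160. 195.] [ 0.575 -0.211  0.054]
head side 0.73 [275. 142.] [ 0.575 -0.207  0.054]
notch scene 0.89 [237. 213.] [0.58  0.042 0.042]
notch side 0.63 [254. 192.] [0.577 0.043 0.042]
jaw scene 0.75 [266. 226.] [0.605 0.141 0.042]
jaw side 0.88 [240. 212.] [0.594 0.136 0.042]
tooth_tip scene 0.36 [295. 234.] [0.614 0.233 0.042]
tooth_tip side 0.55 [225. 239.] [0.605 0.248 0.042]
grip scene 0.58 [284. 217.] [0.611 0.195 0.11 ]
grip side 0.65 [228. 211.] [0.608 0.199 0.11 ]
grip side 0.34 [269. 157.] [ 0.561 -0.063  0.11 ]
board1 scene 0.94 [200. 157.] [ 0.379 -0.14   0.044]
board1 scene 0.89 [189. 202.] [ 0.576 -0.115  0.044]
board1 scene 0.85 [207. 206.] [ 0.578 -0.055  0.044]
board1 side 0.95 [270. 158.] [ 0.572 -0.132  0.044]
board1 side 0.89 [228. 129.] [ 0.768 -0.238  0.044]
board1 side 0.83 [251. 185.] [0.598 0.016 0.044]
board2 scene 0.94 [200. 157.] [ 0.379 -0.14   0.044]
board2 scene 0.89 [189. 202.] [ 0.576 -0.115  0.044]
board2 scene 0.85 [207. 206.] [ 0.578 -0.055  0.044]
board2 side 0.95 [270. 158.] [ 0.572 -0.132  0.044]
board2 side 0.89 [228. 129.] [ 0.768 
[... 277 characters left out ...]
ard3 side 0.89 [228. 129.] [ 0.768 -0.238  0.044]
board3 side 0.83 [251. 185.] [0.598 0.016 0.044]
bottle scene 0.57 [358. 271.] [0.675 0.435 0.   ]
bottle side 0.97 [177. 295.] [0.676 0.445 0.   ]
jar scene 0.74 [156. 148.] [ 0.33  -0.329  0.   ]
jar side 0.79 [349. 150.] [ 0.313 -0.314  0.   ]
comb scene 0.74 [339. 180.] [0.332 0.332 0.   ]
comb side 0.73 [310. 295.] [0.325 0.331 0.   ]
clamp scene 0.95 [236. 223.] [0.588 0.04  0.   ]
clamp scene 0.49 [186. 205.] [ 0.554 -0.138  0.   ]
clamp side 0.7 [263. 167.] [ 0.596 -0.125  0.   ]
1.3 [[ 4.58623652e-06  1.00000000e+00  1.96860024e-05]
 [ 1.00000000e+00 -4.58647642e-06  1.21863003e-05]
 [ 1.21863906e-05  1.96859466e-05 -1.00000000e+00]]
```

```bash
python3 -c "
import cv2,numpy as np
a=cv2.imread('pics/scene0.png');b=cv2.imread('pics/side0.png')
cv2.imwrite('pics/both0.png',cv2.resize(np.vstack([a,b]),(512,768))[:,:] if 0 else np.hstack([cv2.resize(a,(400,300)),cv2.resize(b,(400,300))]))"
```

```text
(no output)
```

View pics/scene0.png

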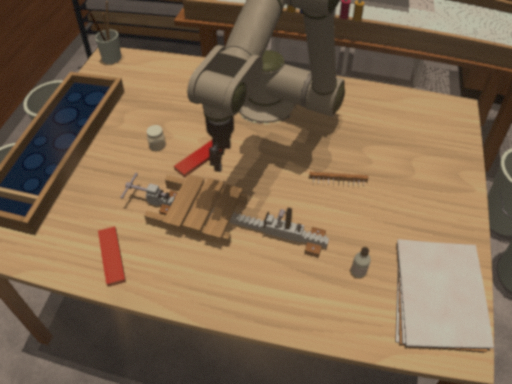

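View pics/side0.png

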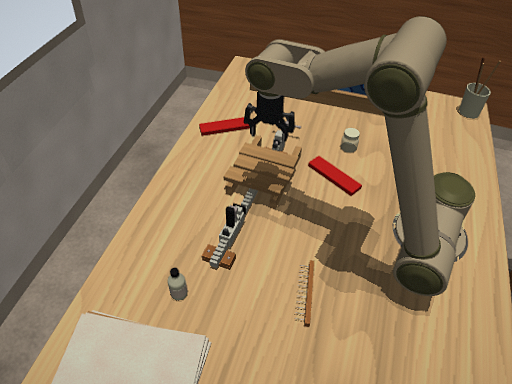

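Candidates in the scene picture:
- Black hand grip and trigger of the sliding jaw, at (285,217). This is what I want: it stands tall behind the flat face at the +y side of the boards.
- The fixed head and screw, at (160,195), which also looks like a clamp part.
- Pine boards 1 to 3, at (185,203), (203,206) and (222,212). The red bars at (195,157) and (110,255) are look-alikes to leave alone.

I'll check the choice in one close crop and work out the clamp line.

Run:
```python
from h import *
a=cv2.imread('pics/scene0.png')[170:260,130:340]; b=cv2.imread('pics/side0.png')[125:275,195:310]
a=cv2.resize(a,None,fx=2.6,fy=2.6,interpolation=3); b=cv2.resize(b,None,fx=2.2,fy=2.2,interpolation=3)
c=np.zeros((max(a.shape[0],b.shape[0]),a.shape[1]+b.shape[1],3),np.uint8); c[:a.shape[0],:a.shape[1]]=a; c[:b.shape[0],a.shape[1]:]=b
cv2.imwrite('pics/crop1.png',c)
```

```text
(no output)
```

View pics/crop1.png

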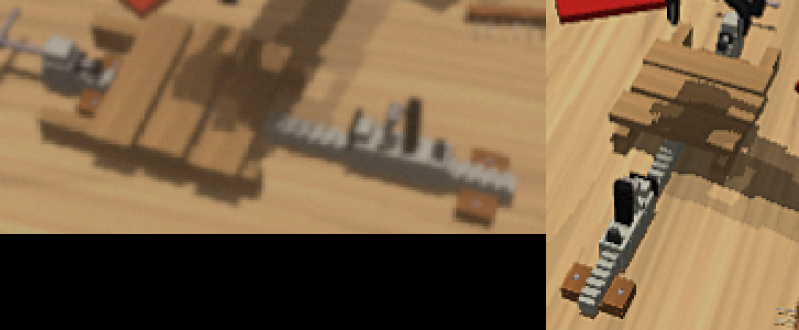

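```bash
python3 -m pendant '[[1,0.197,0.058,0.03,0,0,-1.49],[1,0.197,0.058,0.03,0,0,-1.49],[1,0.197,0.058,0.03,0,0,-1.49],[1,0.197,0.058,0.03,0,0,-1.49],[1,0.197,0.058,0.03,0,0,-1.49]]'
```

```text
time_s: 1.92
position: [0.6079, 0.1989, 0.1913]
tool_rot: [[-0.811, 0.585, -0.001], [0.585, 0.811, -0.0], [0.001, -0.001, -1.0]]
ft_force: [0.2, -0.3, -0.4]
grip_width: 0.0853
gripper_force: 0.0
```

The crop shows the black grip upright with the light trigger just in front of it (upper left panel at about (410,125)). The flat jaw face looks to the boards, so the choice is confirmed. Next I finish the turn and look from above with the wrist camera.

```bash
python3 -m pendant '[[1,0,0,0,0,0,-0.187],[1,0,0,0,0,0,-0.374],[1,0,0,0,0,0,-0.545],[1,0,0,0,0,0,-0.545]]'
python3 - <<'E'
from h import *
ims={}
for n in ['wrist','side','scene']:
    ims[n]=env.get_image(n)
im=ims['wrist'];cv2.imwrite('pics/w1.png',im['image']); print(np.round(im['pose'],3))
for t,z in dict(head=.0545,notch=.042,jaw=.042,tooth_tip=.042,grip=.110,clamp=0).items():
    for n in ims:
        for r in env.tip_of(n,t)[:2]:
            print(t,n,np.round(r['conf'],2),np.round(r['centre'],0),np.round(at(ims[n],r['centre'],z),4))
E
```

```text
time_s: 2.42
position: [0.608, 0.197, 0.192]
tool_rot: [[-0.996, 0.09, -0.0], [0.09, 0.996, 0.0], [0.0, -0.0, -1.0]]
ft_force: [0.1, 0.2, 0.7]
grip_width: 0.0853
gripper_force: 0.0
[[ 0.09  -0.947 -0.308  0.53 ]
 [ 0.996  0.085  0.03   0.203]
 [-0.002 -0.31   0.951  0.344]
 [ 0.     0.     0.     1.   ]]
head side 0.96 [276. 142.] [ 0.573  -0.2112  0.0545]
head scene 0.82 [159. 193.] [ 0.5675 -0.2165  0.0545]
notch wrist 0.93 [ 78. 161.] [0.5895 0.0374 0.042 ]
notch side 0.67 [269. 158.] [ 0.5777 -0.1324  0.042 ]
notch side 0.62 [251. 190.] [0.5899 0.0367 0.042 ]
notch scene 0.57 [234. 214.] [0.5848 0.035  0.042 ]
jaw wrist 0.57 [178. 157.] [0.5946 0.1329 0.042 ]
jaw side 0.9 [239. 215.] [0.5946 0.1498 0.042 ]
jaw scene 0.59 [265. 225.] [0.603  0.1357 0.042 ]
tooth_tip wrist 0.85 [297. 162.] [0.6097 0.2399 0.042 ]
tooth_tip side 0.49 [225. 239.] [0.6039 0.25   0.042 ]
tooth_tip scene 0.54 [300. 231.] [0.6005 0.2444 0.042 ]
grip wrist 0.89 [246. 181.] [0.6022 0.1949 0.11  ]
grip side 0.96 [230. 213.] [0.6026 0.2056 0.11  ]
grip side 0.27 [251. 189.] [0.5729 0.092  0.11  ]
grip scene 0.84 [286. 216.] [0.6046 0.198  0.11  ]
grip scene 0.59 [299. 235.] [0.6633 0.2493 0.11  ]
clamp wrist 0.72 [ 92. 149.] [0.5863 0.0335 0.    ]
clamp wrist 0.66 [468. 196.] [0.6751 0.4356 0.    ]
clamp side 0.81 [250. 194.] [0.5977 0.0185 0.    ]
clamp scene 0.64 [234. 223.] [0.5883 0.0326 0.    ]
```

View pics/w1.png

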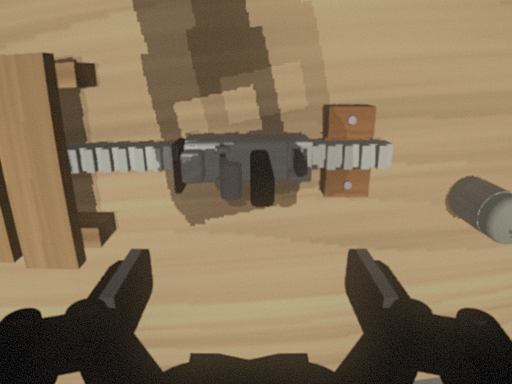

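The wrist view shows the jaw along the bar: pressing face at column ~178, trigger top ~(231,180), black grip ~(262,185), bar end at (391,155), board 3's edge at column 60–82, bottle at (485,210). Now the clamp line and notch phase.

Run:
```python
from h import *
im=env.get_image('wrist')
g=cv2.cvtColor(im['image'],6)
L=[at(im,p,.042) for p in [(72,159),(160,157),(322,155.5),(390,154)]]
print(np.round(L,4))
d=L[-1]-L[0]; print('dir',np.degrees(np.arctan2(d[0],d[1])))
def show(n,p,z): print(n,np.round(at(im,p,z),4))
show('face top edge',(177,165),.077); show('face L',(173,165),.077)
show('grip top L',(251,195),.135);show('grip top R',(274,195),.135)
show('trig top L',(220,190),.118);show('trig top R',(242,190),.118)
for c0,c1 in [(68,172),(308,395)]:
    print(c0,[int(v) for v in g[150:160,c0:c1].mean(0)])
cv2.imwrite('pics/w2.png',cv2.resize(im['image'][120:220,160:320],None,fx=5,fy=5,interpolation=2))
print(env.trace('wrist','jaw')[0]['bbox'],[ (r['conf'],r['bbox']) for r in env.find_in('wrist','trigger')[:2]])
```

```text
[[0.5874 0.0322 0.042 ]
 [0.5934 0.116  0.042 ]
 [0.6052 0.2632 0.042 ]
 [0.609  0.3263 0.042 ]]
dir 4.205597916038498
face top edge [0.594  0.1389 0.077 ]
face L [0.5937 0.1357 0.077 ]
grip top L [0.6044 0.1979 0.135 ]
grip top R [0.6057 0.2128 0.135 ]
trig top L [0.6048 0.1762 0.118 ]
trig top R [0.6062 0.1916 0.118 ]
68 [104, 136, 154, 160, 162, 161, 161, 149, 111, 70, 59, 76, 121, 158, 169, 168, 165, 163, 162, 164, 164, 164, 164, 158, 132, 88, 61, 78, 123, 161, 172, 172, 170, 166, 165, 165, 165, 165, 166, 166, 156, 120, 77, 73, 116, 159, 174, 175, 175, 172, 167, 167, 167, 167, 167, 168, 168, 158, 118, 77, 98, 146, 173, 177, 177, 176, 174, 170, 169, 168, 169, 168, 169, 171, 164, 118, 76, 111, 164, 179, 179, 179, 178, 176, 173, 172, 165, 143, 117, 107, 105, 103, 89, 76, 84, 103, 110, 112, 112, 111, 111, 109, 104, 94]
308 [158, 158, 155, 148, 144, 154, 155, 155, 155, 155, 155, 156, 155, 156, 155, 155, 149, 121, 92, 125, 151, 155, 155, 154, 155, 154, 154, 154, 154, 154, 154, 154, 157, 151, 106, 77, 107, 148, 154, 154, 153, 152, 152, 152, 157, 168, 172, 172, 172, 171, 154, 103, 78, 111, 151, 169, 169, 168, 168, 168, 168, 168, 169, 170, 171, 173, 167, 123, 79, 77, 108, 153, 168, 167, 166, 167, 167, 165, 167, 168, 170, 170, 170, 166, 158, 152, 152]
[241.2, 168.8, 143.1, 76.0] [(0.78, [231.1, 178.9, 20.0, 39.1])]
```

View pics/w2.png

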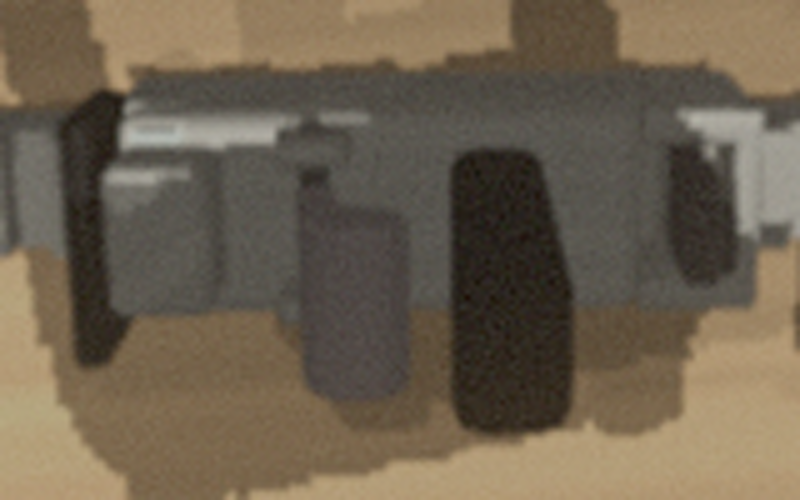

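The grip sits at about (0.600, 0.196), with the trigger at about its resting angle of 0.20 (tooth on solid bar, 37 mm over both). Descending with fingers open and correcting the 1° turn, then squeezing.

```bash
python3 -m pendant '[[1,0.008,-0.0015,0,0,0,-0.015],[1,0.008,-0.0015,0.03,0,0,-0.015],[1,0.008,-0.0015,0.06,0,0,-0.015],[1,0.008,-0.0015,0.088,0,0,-0.015],[1,0.008,-0.0015,0.088,0,0,-0.015]]' 20
python3 - <<'E'
from h import *
a=env.get_image('wrist')['image'];b=env.get_image('side')['image']
b=cv2.resize(b[120:280,170:300],(288,384),interpolation=3)
cv2.imwrite('pics/w3.png',np.hstack([a,b]))
E
```

```text
time_s: 4.25
position: [0.5985, 0.1961, 0.1025]
tool_rot: [[-0.997, 0.073, -0.004], [0.073, 0.997, -0.001], [0.004, -0.001, -1.0]]
ft_force: [-1.0, -0.3, 0.6]
grip_width: 0.0851
gripper_force: 0.0
```

View pics/w3.png

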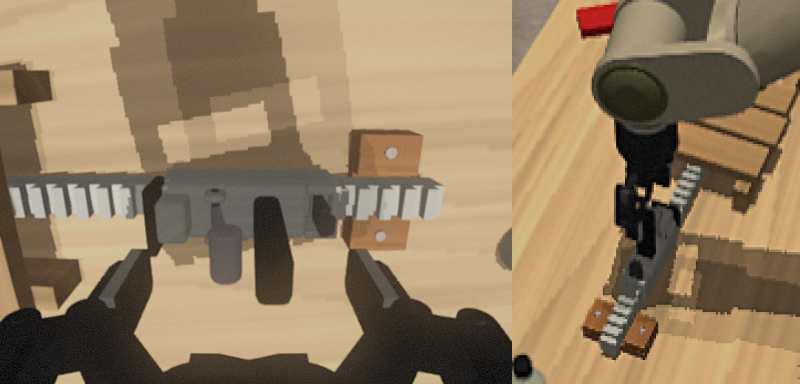

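The fingers straddle trigger (225,255) and grip (275,250), tips at columns ~140 and ~360. I close with 20 N.

```bash
python3 -m pendant '[[0.3,0,0,0,0,0,0],[0.3,0,0,0,0,0,0],[0.3,0,0,0,0,0,0],[0.3,0,0,0,0,0,0],[0.3,0,0,0,0,0,0]]' 20
```

```text
time_s: 4.97
position: [0.6002, 0.1968, 0.1052]
tool_rot: [[-0.997, 0.073, 0.002], [0.073, 0.997, 0.001], [-0.002, 0.001, -1.0]]
ft_force: [-1.0, 3.4, 5.7]
grip_width: 0.0271
gripper_force: 20.3
```

```bash
python3 -m pendant '[[0.3,0,0,0,0,0,0],[0.3,0,0,0,0,0,0]]' 20
python3 - <<'E'
from h import *
a=env.get_image('wrist')['image'];b=env.get_image('side')['image']
a=cv2.resize(a[130:330,130:370],(500,417),interpolation=3)
b=cv2.resize(b[160:280,190:276],(299,417),interpolation=3)
cv2.imwrite('pics/w4.png',np.hstack([a,b]))
E
```

```text
time_s: 5.22
position: [0.6002, 0.1968, 0.1052]
tool_rot: [[-0.997, 0.073, 0.002], [0.073, 0.997, 0.001], [-0.002, 0.001, -1.0]]
ft_force: [-0.6, 3.3, 5.0]
grip_width: 0.027
gripper_force: 20.3
```

View pics/w4.png

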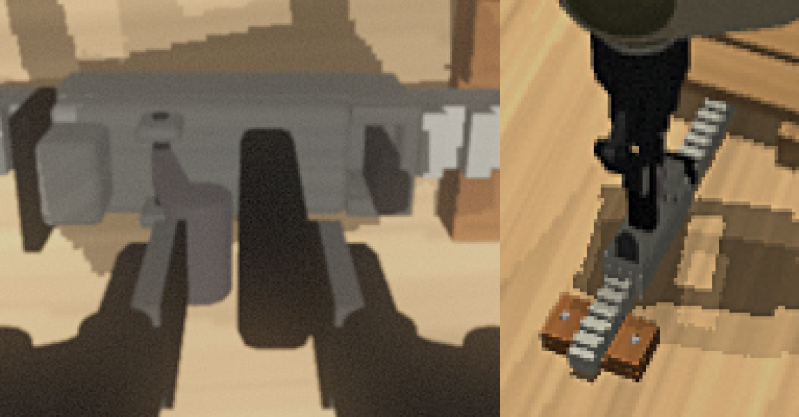

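The picture shows the trigger (200,245) tilted right up to the grip (270,240), and the tooth block (385,160) raised, so it is squeezed. The gap to board 3 is about 90 mm. I slide in, fast at first.

```bash
python3 -m pendant '[[0.3,0,-0.008,0,0,0,0],[0.3,0,-0.02,0,0,0,0],[0.3,0,-0.034,0,0,0,0],[0.3,0,-0.048,0,0,0,0],[0.3,0,-0.058,0,0,0,0]]'; python3 -m pendant '[[0.3,0,-0.006,0,0,0,0],[0.3,0,-0.011,0,0,0,0],[0.3,0,-0.015,0,0,0,0],[0.3,0,-0.018,0,0,0,0],[0.3,0,-0.020,0,0,0,0]]'
```

```text
time_s: 5.95
position: [0.5957, 0.1385, 0.1052]
tool_rot: [[-0.997, 0.073, 0.001], [0.073, 0.997, 0.001], [-0.001, 0.001, -1.0]]
ft_force: [-1.2, 4.4, 5.2]
grip_width: 0.0273
gripper_force: 20.7
time_s: 6.58
position: [0.5942, 0.1189, 0.1052]
tool_rot: [[-0.997, 0.073, 0.001], [0.073, 0.997, 0.001], [-0.001, 0.001, -1.0]]
ft_force: [-2.5, 4.1, 6.4]
grip_width: 0.0269
gripper_force: 20.6
```

Run:
```python
from h import *
a=env.get_image('wrist')['image'];b=env.get_image('side')['image']
print(env.observe()['time_s'])
a=cv2.resize(a,(480,360));b=cv2.resize(b[110:270,190:310],(270,360),interpolation=3)
cv2.imwrite('pics/w5.png',np.hstack([a,b]))
```

```text
6.675
```

View pics/w5.png

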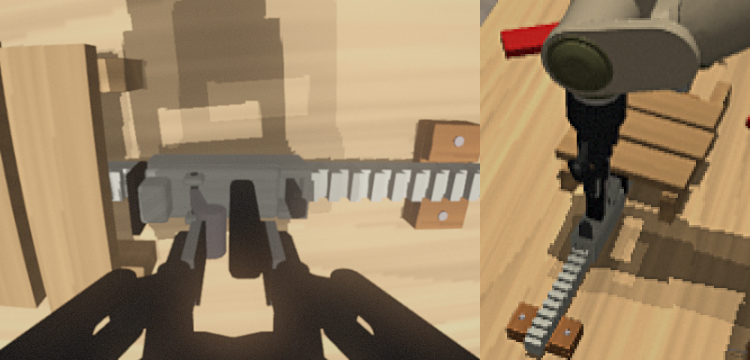

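Jaw face at column ~130 and board 3's edge at ~107, so about 20 mm still to go; boards are lying free. By the geometry the pad stop lies at least ~45 mm ahead of the face, so I can push about 38 mm at moderate speed.

```bash
python3 -m pendant '[[0.3,0,-0.004,0,0,0,0],[0.3,0,-0.008,0,0,0,0],[0.3,0,-0.012,0,0,0,0],[0.3,0,-0.015,0,0,0,0],[0.3,0,-0.018,0,0,0,0]]'; python3 -m pendant '[[0.3,0,-0.003,0,0,0,0],[0.3,0,-0.006,0,0,0,0],[0.3,0,-0.009,0,0,0,0],[0.3,0,-0.012,0,0,0,0],[0.3,0,-0.015,0,0,0,0]]'
```

```text
time_s: 7.3
position: [0.5929, 0.101, 0.1052]
tool_rot: [[-0.997, 0.073, 0.001], [0.073, 0.997, 0.001], [-0.001, 0.001, -1.0]]
ft_force: [-2.0, 5.3, 6.7]
grip_width: 0.0269
gripper_force: 20.8
time_s: 7.92
position: [0.5917, 0.0863, 0.1052]
tool_rot: [[-0.997, 0.073, 0.001], [0.073, 0.997, 0.001], [-0.001, 0.001, -1.0]]
ft_force: [-2.6, 4.8, 6.9]
grip_width: 0.0271
gripper_force: 21.4
```

Run:
```python
from h import *
for n in ['scene','side','wrist']:
    im=env.get_image(n)
    for t,z in dict(board3=.044,head=.0545).items():
        for r in env.tip_of(n,t): print(n,t,np.round(r['conf'],2),np.round(r['centre']),np.round(at(im,r['centre'],z),4)[:2])
```

```text
scene board3 0.9 [205. 203.] [ 0.5654 -0.0638]
scene board3 0.84 [221. 212.] [ 0.5885 -0.0056]
scene board3 0.73 [187. 203.] [ 0.5787 -0.1208]
scene board3 0.67 [111. 259.] [ 0.8322 -0.2732]
scene board3 0.64 [202. 155.] [ 0.3692 -0.1388]
scene head 0.78 [158. 194.] [ 0.5718 -0.2187]
side board3 0.8 [270. 158.] [ 0.5738 -0.1325]
side board3 0.73 [335. 179.] [ 0.3365 -0.1002]
side board3 0.58 [226. 127.] [ 0.7788 -0.2469]
side board3 0.56 [263. 166.] [ 0.5834 -0.0815]
side board3 0.47 [275. 142.] [ 0.5797 -0.2197]
side head 0.75 [276. 142.] [ 0.5721 -0.2063]
wrist board3 0.97 [ 31. 196.] [ 0.5794 -0.0652]
wrist board3 0.6 [113. 204.] [ 0.589  -0.0069]
```

```bash
python3 -m pendant '[[0.3,0,-0.0015,0,0,0,0],[0.3,0,-0.003,0,0,0,0],[0.3,0,-0.0045,0,0,0,0],[0.3,0,-0.006,0,0,0,0]]'
```

```text
time_s: 8.88
position: [0.5913, 0.0805, 0.1052]
tool_rot: [[-0.997, 0.072, 0.001], [0.072, 0.997, 0.001], [-0.001, 0.001, -1.0]]
ft_force: [-2.3, 6.6, 6.6]
grip_width: 0.027
gripper_force: 21.9
```

```bash
python3 -m pendant '[[0.3,0,-0.001,0,0,0,0],[0.3,0,-0.002,0,0,0,0],[0.3,0,-0.003,0,0,0,0],[0.3,0,-0.004,0,0,0,0]]'
```

```text
time_s: 9.38
position: [0.591, 0.0766, 0.1052]
tool_rot: [[-0.997, 0.072, 0.001], [0.072, 0.997, 0.001], [-0.001, 0.001, -1.0]]
ft_force: [-2.6, 6.2, 6.9]
grip_width: 0.027
gripper_force: 21.9
```

```bash
python3 -m pendant '[[0.3,0,-0.001,0,0,0,0],[0.3,0,-0.002,0,0,0,0],[0.3,0,-0.003,0,0,0,0]]'
```

```text
time_s: 9.75
position: [0.5908, 0.0737, 0.1052]
tool_rot: [[-0.997, 0.073, 0.001], [0.073, 0.997, 0.001], [-0.001, 0.001, -1.0]]
ft_force: [-3.0, 7.4, 7.1]
grip_width: 0.027
gripper_force: 22.2
```

```bash
python3 -m pendant '[[0.3,0,-0.001,0,0,0,0],[0.3,0,-0.002,0,0,0,0]]'
```

```text
time_s: 10.0
position: [0.5906, 0.0717, 0.1052]
tool_rot: [[-0.997, 0.072, 0.001], [0.072, 0.997, 0.001], [-0.001, 0.001, -1.0]]
ft_force: [-3.9, 7.0, 6.8]
grip_width: 0.0268
gripper_force: 22.2
```

```bash
python3 -m pendant '[[0.3,0,-0.001,0,0,0,0],[0.3,0,-0.002,0,0,0,0]]'
```

```text
time_s: 10.25
position: [0.5904, 0.0697, 0.1052]
tool_rot: [[-0.997, 0.072, 0.001], [0.072, 0.997, 0.001], [-0.001, 0.001, -1.0]]
ft_force: [-1.8, 6.6, 6.6]
grip_width: 0.0267
gripper_force: 22.2
```

```bash
python3 -m pendant '[[0.3,0,-0.001,0,0,0,0],[0.3,0,-0.002,0,0,0,0]]'
```

```text
time_s: 10.5
position: [0.5903, 0.0677, 0.1052]
tool_rot: [[-0.997, 0.072, 0.001], [0.072, 0.997, 0.001], [-0.001, 0.001, -1.0]]
ft_force: [-3.1, 6.7, 6.9]
grip_width: 0.0272
gripper_force: 22.2
```

Run:
```python
from h import *
a=env.get_image('scene')['image'];b=env.get_image('side')['image']
a=cv2.resize(a[170:250,115:255],(525,300),interpolation=2);b=cv2.resize(b[125:195,225:310],(364,300),interpolation=2)
cv2.imwrite('pics/w6.png',np.vstack([a,np.hstack([b,np.zeros((300,161,3),np.uint8)])]))
```

```text
(no output)
```

View pics/w6.png

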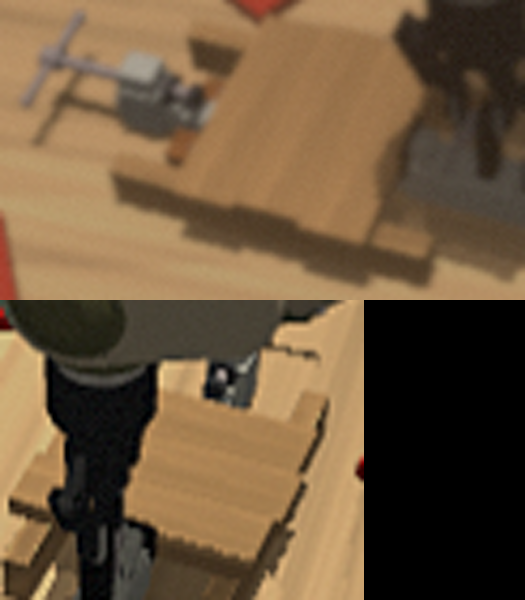

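Boards are closed up; a gap of very roughly 10–20 mm remains between pad (~(190,95)) and board 1's edge (~(215,95)).

```bash
python3 -m pendant '[[0.3,0,-0.001,0,0,0,0],[0.3,0,-0.002,0,0,0,0],[0.3,0,-0.003,0,0,0,0],[0.3,0,-0.004,0,0,0,0]]'
```

```text
time_s: 11.1
position: [0.59, 0.0637, 0.1052]
tool_rot: [[-0.997, 0.072, 0.001], [0.072, 0.997, 0.001], [-0.001, 0.001, -1.0]]
ft_force: [-2.4, 7.9, 7.1]
grip_width: 0.027
gripper_force: 22.2
```

```bash
python3 -m pendant '[[0.3,0,-0.001,0,0,0,0],[0.3,0,-0.002,0,0,0,0],[0.3,0,-0.003,0,0,0,0]]'
```

```text
time_s: 11.48
position: [0.5898, 0.0607, 0.1052]
tool_rot: [[-0.997, 0.072, 0.001], [0.072, 0.997, 0.001], [-0.001, 0.001, -1.0]]
ft_force: [-2.2, 6.7, 7.5]
grip_width: 0.027
gripper_force: 22.2
```

```bash
python3 -m pendant '[[0.3,0,-0.001,0,0,0,0],[0.3,0,-0.002,0,0,0,0]]'
```

```text
time_s: 11.72
position: [0.5897, 0.0587, 0.1052]
tool_rot: [[-0.997, 0.072, 0.001], [0.072, 0.997, 0.001], [-0.001, 0.001, -1.0]]
ft_force: [-2.8, 6.9, 6.8]
grip_width: 0.0271
gripper_force: 22.2
```

```bash
python3 -m pendant '[[0.3,0,-0.001,0,0,0,0],[0.3,0,-0.002,0,0,0,0]]'
```

```text
time_s: 11.98
position: [0.5895, 0.0567, 0.1052]
tool_rot: [[-0.997, 0.072, 0.001], [0.072, 0.997, 0.001], [-0.001, 0.001, -1.0]]
ft_force: [-2.4, 6.5, 7.9]
grip_width: 0.0273
gripper_force: 22.2
```

```bash
python3 -m pendant '[[0.3,0,-0.001,0,0,0,0],[0.3,0,-0.002,0,0,0,0]]'
```

```text
time_s: 12.22
position: [0.5893, 0.0548, 0.1052]
tool_rot: [[-0.997, 0.072, 0.001], [0.072, 0.997, 0.001], [-0.001, 0.001, -1.0]]
ft_force: [-2.8, 5.9, 7.3]
grip_width: 0.0267
gripper_force: 22.2
```

```bash
python3 -m pendant '[[0.3,0,-0.001,0,0,0,0],[0.3,0,-0.002,0,0,0,0]]'
```

```text
time_s: 12.48
position: [0.5892, 0.0528, 0.1052]
tool_rot: [[-0.997, 0.072, 0.001], [0.072, 0.997, 0.001], [-0.001, 0.001, -1.0]]
ft_force: [-2.3, 8.1, 7.4]
grip_width: 0.0275
gripper_force: 22.2
```

```bash
python3 -m pendant '[[0.3,0,-0.001,0,0,0,0],[0.3,0,-0.002,0,0,0,0]]'
```

```text
time_s: 12.72
position: [0.589, 0.0508, 0.1052]
tool_rot: [[-0.997, 0.072, 0.001], [0.072, 0.997, 0.001], [-0.001, 0.001, -1.0]]
ft_force: [-2.7, 6.7, 7.5]
grip_width: 0.0272
gripper_force: 22.2
```

```bash
python3 -m pendant '[[0.3,0,-0.001,0,0,0,0],[0.3,0,-0.002,0,0,0,0]]'
```

```text
time_s: 12.98
position: [0.5889, 0.0488, 0.1052]
tool_rot: [[-0.997, 0.072, 0.001], [0.072, 0.997, 0.001], [-0.001, 0.001, -1.0]]
ft_force: [-3.0, 6.9, 6.8]
grip_width: 0.0269
gripper_force: 22.2
```

```bash
python3 -m pendant '[[0.3,0,-0.001,0,0,0,0],[0.3,0,-0.002,0,0,0,0]]'
```

```text
time_s: 13.22
position: [0.5888, 0.0475, 0.1052]
tool_rot: [[-0.997, 0.072, 0.001], [0.072, 0.997, 0.003], [-0.001, 0.003, -1.0]]
ft_force: [-0.8, 13.0, 8.4]
grip_width: 0.0269
gripper_force: 25.3
```

Contact with the pad: the force rose from 6.9 to 13 N. Now a small further push and hold.

```bash
python3 -m pendant '[[0.3,0,-0.0003,0,0,0,0],[0.3,0,-0.0003,0,0,0,0],[0.3,0,-0.0003,0,0,0,0]]'
```

```text
time_s: 13.6
position: [0.5888, 0.0475, 0.1052]
tool_rot: [[-0.997, 0.072, 0.001], [0.072, 0.997, 0.003], [-0.001, 0.003, -1.0]]
ft_force: [-1.4, 12.1, 7.5]
grip_width: 0.0269
gripper_force: 24.7
```

```bash
python3 -m pendant '[[0.3,0,-0.0003,0,0,0,0],[0.3,0,-0.0006,0,0,0,0],[0.3,0,-0.0006,0,0,0,0],[0.3,0,-0.0006,0,0,0,0]]'
```

```text
time_s: 14.1
position: [0.5888, 0.0475, 0.1052]
tool_rot: [[-0.997, 0.072, 0.001], [0.072, 0.997, 0.004], [-0.001, 0.004, -1.0]]
ft_force: [-2.2, 15.3, 8.1]
grip_width: 0.0268
gripper_force: 26.2
```

About 11 N on the boards, held 0.5 s. Now I back off about 16 mm still squeezed, then release and push forward with the rear finger until the tooth drops.

```bash
python3 -m pendant '[[0.3,0,0.003,0,0,0,0],[0.3,0,0.007,0,0,0,0],[0.3,0,0.012,0,0,0,0],[0.3,0,0.0165,0,0,0,0],[0.3,0,0.0165,0,0,0,0]]'; python3 -m pendant '[[0.5,0,0,0,0,0,0],[0.65,0,0,0,0,0,0],[0.65,0,0,0,0,0,0],[0.65,0,0,0,0,0,0],[0.65,0,0,0,0,0,0]]'
python3 - <<'E'
from h import *
im=env.get_image('wrist');a=im['image'];cv2.imwrite('pics/raw7.png',a)
cv2.imwrite('pics/w7.png',cv2.resize(a[120:340,60:420],(800,489),interpolation=2))
E
```

```text
time_s: 14.72
position: [0.5898, 0.0608, 0.1052]
tool_rot: [[-0.997, 0.073, 0.0], [0.073, 0.997, -0.002], [-0.0, -0.002, -1.0]]
ft_force: [-4.3, -0.5, 7.7]
grip_width: 0.0267
gripper_force: 19.9
time_s: 15.35
position: [0.5899, 0.0612, 0.104]
tool_rot: [[-0.997, 0.073, -0.0], [0.073, 0.997, 0.0], [0.0, 0.0, -1.0]]
ft_force: [-0.3, 1.0, 0.7]
grip_width: 0.0555
gripper_force: 0.0
```

View pics/w7.png

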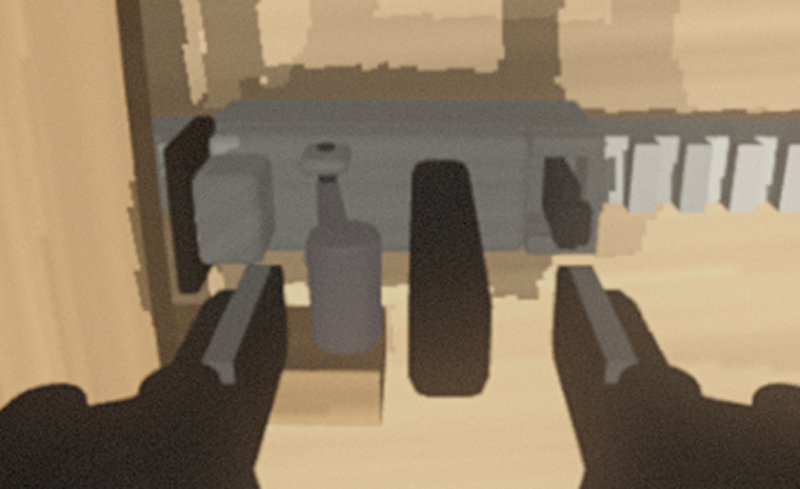

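The picture shows the fingers clear on both sides (columns ~250 and ~570). The trigger is 6–7 mm from the grip, which is 0.20 rad (tooth on solid bar). Board 3 stays put on the left. Pushing the grip forward with the rear finger.

```bash
python3 -m pendant '[[0.65,0,-0.003,0,0,0,0],[0.65,0,-0.006,0,0,0,0],[0.65,0,-0.008,0,0,0,0],[0.65,0,-0.009,0,0,0,0],[0.65,0,-0.010,0,0,0,0]]'; python3 -m pendant '[[0.65,0,-0.001,0,0,0,0],[0.65,0,-0.002,0,0,0,0],[0.65,0,-0.003,0,0,0,0]]'
```

```text
time_s: 16.02
position: [0.5892, 0.0511, 0.1041]
tool_rot: [[-0.997, 0.073, -0.0], [0.073, 0.997, 0.0], [0.0, 0.0, -1.0]]
ft_force: [0.1, 0.7, -0.1]
grip_width: 0.0555
gripper_force: 0.0
time_s: 16.4
position: [0.589, 0.0482, 0.1041]
tool_rot: [[-0.997, 0.073, -0.0], [0.073, 0.997, -0.0], [0.0, -0.0, -1.0]]
ft_force: [0.4, -0.1, -0.3]
grip_width: 0.0557
gripper_force: 0.0
```

```bash
python3 -m pendant '[[0.65,0,-0.001,0,0,0,0],[0.65,0,-0.002,0,0,0,0],[0.65,0,-0.003,0,0,0,0]]'
```

```text
time_s: 16.77
position: [0.5889, 0.0464, 0.1041]
tool_rot: [[-0.997, 0.073, 0.0], [0.073, 0.997, 0.002], [-0.0, 0.002, -1.0]]
ft_force: [1.4, 7.5, -0.7]
grip_width: 0.0561
gripper_force: 3.4
```

```bash
python3 -m pendant '[[0.65,0,-0.001,0,0,0,0],[0.65,0,-0.001,0,0,0,0]]'
python3 - <<'E'
from h import *
im=env.get_image('wrist')
for t in ['trigger','board3','jaw']:
    print(t,[(round(r['conf'],2),np.round(r['bbox'],1)) for r in env.find_in('wrist',t)[:2]])
E
```

```text
time_s: 17.02
position: [0.5888, 0.0453, 0.1041]
tool_rot: [[-0.997, 0.073, 0.0], [0.073, 0.997, 0.002], [-0.0, 0.002, -1.0]]
ft_force: [1.1, 6.2, -0.4]
grip_width: 0.0555
gripper_force: 3.1
trigger [(0.61, array([244.2, 240.6,  33.7,  76.4]))]
board3 [(0.78, array([ 39.8, 184.4,  78. , 293. ])), (0.73, array([ 97. , 172.4, 123.2, 261.4]))]
jaw [(0.73, array([255.8, 229.2, 194.1, 136.3]))]
```

```bash
python3 -m pendant '[[0.65,0,-0.001,0,0,0,0],[0.65,0,-0.002,0,0,0,0]]'
```

```text
time_s: 17.48
position: [0.5887, 0.0435, 0.1041]
tool_rot: [[-0.997, 0.073, 0.0], [0.073, 0.997, 0.002], [-0.0, 0.002, -1.0]]
ft_force: [0.9, 8.2, -0.5]
grip_width: 0.0556
gripper_force: 3.5
```

```bash
python3 -m pendant '[[0.65,0,-0.001,0,0,0,0],[0.65,0,-0.002,0,0,0,0]]'
```

```text
time_s: 17.73
position: [0.5885, 0.0415, 0.1041]
tool_rot: [[-0.997, 0.073, 0.0], [0.073, 0.997, 0.002], [-0.0, 0.002, -1.0]]
ft_force: [1.0, 5.4, -0.6]
grip_width: 0.0554
gripper_force: 3.5
```

```bash
python3 -m pendant '[[0.65,0,-0.001,0,0,0,0],[0.65,0,-0.002,0,0,0,0]]'
```

```text
time_s: 17.98
position: [0.5884, 0.0395, 0.1041]
tool_rot: [[-0.997, 0.073, 0.0], [0.073, 0.997, 0.002], [-0.0, 0.002, -1.0]]
ft_force: [1.2, 6.8, -0.6]
grip_width: 0.0553
gripper_force: 3.4
```

```bash
python3 -m pendant '[[0.65,0,-0.001,0,0,0,0],[0.65,0,-0.002,0,0,0,0]]'
```

```text
time_s: 18.23
position: [0.5882, 0.0373, 0.1041]
tool_rot: [[-0.997, 0.073, 0.0], [0.073, 0.997, 0.002], [-0.0, 0.002, -1.0]]
ft_force: [0.4, 0.2, -0.4]
grip_width: 0.0554
gripper_force: 0.2
```

The force dropped to 0, so the tooth has probably fallen in. Testing with another small push.

```bash
python3 -m pendant '[[0.65,0,-0.001,0,0,0,0],[0.65,0,-0.0015,0,0,0,0]]'
python3 - <<'E'
from h import *
im=env.get_image('wrist')
for t in ['trigger','board3','jaw']:
    print(t,[(round(r['conf'],2),np.round(r['bbox'],1)) for r in env.find_in('wrist',t)[:2]])
E
```

```text
time_s: 18.48
position: [0.588, 0.035, 0.1041]
tool_rot: [[-0.997, 0.073, -0.0], [0.073, 0.997, 0.0], [0.0, 0.0, -1.0]]
ft_force: [0.4, 3.7, 0.6]
grip_width: 0.0554
gripper_force: 2.0
trigger [(0.93, array([224.8, 241.6,  29.8,  76.5])), (0.31, array([256.4, 230.3, 200.2, 135.1]))]
board3 [(0.91, array([ 46. , 183.8,  92. , 291.3])), (0.77, array([117.1, 187.3, 124.7, 292.1]))]
jaw [(0.93, array([256.9, 230.9, 196.9, 135.9]))]
```

The trigger box jumped 20 px (~10 mm) away from the grip while the jaw box stayed, so the tooth is down in a notch. Opening and going straight up.

```bash
python3 -m pendant '[[0.8,0,0.004,0,0,0,0],[1,0,0.004,0,0,0,0],[1,0,0.004,0,0,0,0],[1,0,0.004,-0.02,0,0,0],[1,0,0.004,-0.05,0,0,0]]'; python3 -m pendant '[[1,0,0,-0.04,0,0,0],[1,0,0,-0.06,0,0,0],[1,0,0,-0.06,0,0,0]]'
python3 - <<'E'
from h import *
im=env.get_image('wrist'); cv2.imwrite('pics/raw8.png',im['image'])
for t in ['trigger','board3','jaw','grip']:
    print(t,[(round(r['conf'],2),np.round(r['bbox'],1)) for r in env.find_in('wrist',t)[:3]])
for n in ['jaw','board3','tooth_tip']:
    print(n,[np.round(at(im,r['centre'],.042),4) for r in env.tip_of('wrist',n)])
def edges(row,z,x0,x1):
    g=cv2.cvtColor(im['image'],6)[row-3:row+4].mean(0); return [int(v) for v in g[x0:x1]]
t=env.trace('wrist','trigger')[0]['mask']; ys,xs=np.where(t)
for y in range(ys.min(),ys.max(),8): print(y,xs[ys==y].min(),xs[ys==y].max())
# black grip columns on the same rows
g=cv2.cvtColor(im['image'],6)
for y in range(ys.min(),ys.max(),8): 
    d=np.where(g[y,xs.max():xs.max()+80]<55)[0]; print('grip',y, xs.max()+d.min() if len(d) else None, xs.max()+d.max() if len(d) else None)
E
```

```text
time_s: 19.3
position: [0.5879, 0.0386, 0.154]
tool_rot: [[-0.997, 0.073, -0.002], [0.073, 0.997, 0.0], [0.002, -0.0, -1.0]]
ft_force: [-0.2, 0.4, 1.6]
grip_width: 0.0855
gripper_force: 0.0
time_s: 19.68
position: [0.5888, 0.0385, 0.2153]
tool_rot: [[-0.997, 0.073, 0.003], [0.073, 0.997, -0.001], [-0.003, -0.0, -1.0]]
ft_force: [0.5, 1.2, -0.2]
grip_width: 0.0857
gripper_force: 0.0
trigger [(0.75, array([230.8, 178.1,  18.4,  38.1]))]
board3 [(0.94, array([157.5, 157.8,  78.4, 205.9])), (0.85, array([100. , 154.1,  78.1, 211.1])), (0.84, array([21.9, 17.6, 43.8, 32.7]))]
jaw [(0.77, array([251.2, 169.4, 130.8,  67.1]))]
grip [(0.84, array([249.6, 167.8, 127.4,  72.7])), (0.43, array([256.6, 152. , 510.9, 179.6]))]
jaw [array([ 0.583 , -0.0155,  0.042 ])]
board3 [array([ 0.5753, -0.1549,  0.042 ]), array([ 0.5762, -0.0998,  0.042 ]), array([ 0.5885, -0.0451,  0.042 ]), array([ 0.7647, -0.2548,  0.042 ]), array([0.591, 0.041, 0.042])]
tooth_tip [array([0.5933, 0.0892, 0.042 ])]Traceback (most recent call last):
  File "<stdin>", line 9, in <module>
IndexError: list index out of range
```

Run:
```python
from h import *
im=env.get_image('wrist')
g=cv2.GaussianBlur(cv2.cvtColor(im['image'],6),(3,3),0)
for y in (175,183,190): print(y,[int(v) for v in g[y,214:296]])
# board edges: strongest column gradient per row band
for lo,hi in [(60,95),(100,135),(180,200),(170,215)]: pass
b=[r for r in env.trace('wrist','board3') if r['conf']>.5]
for r in b:
    c=max(cv2.findContours(r['mask'].astype(np.uint8),0,2)[0],key=cv2.contourArea)
    box=cv2.boxPoints(cv2.minAreaRect(c)); W=np.array([at(im,p,.062)[:2] for p in box])
    e=[W[1]-W[0],W[2]-W[1]]; L=max(e,key=np.linalg.norm); L=L*np.sign(L[0])
    print(round(r['conf'],2),W.mean(0).round(4),'len',[round(float(np.linalg.norm(x)),4) for x in e],'ang',round(float(np.arctan2(L[1],L[0])),4))
print('clamp ang',-np.radians(4.2),env.observe()['time_s'])
```

```text
175 [71, 77, 84, 86, 81, 74, 70, 71, 72, 72, 71, 73, 74, 75, 76, 75, 74, 73, 74, 75, 74, 73, 72, 71, 72, 76, 82, 86, 86, 85, 85, 85, 84, 84, 85, 86, 86, 85, 85, 85, 85, 84, 76, 60, 42, 34, 36, 38, 39, 39, 39, 38, 37, 37, 40, 40, 40, 39, 39, 41, 41, 40, 40, 40, 40, 48, 64, 79, 86, 88, 89, 89, 88, 89, 89, 87, 83, 81, 80, 79, 78, 78]
183 [97, 97, 98, 98, 93, 82, 72, 69, 71, 73, 73, 72, 72, 73, 74, 75, 76, 75, 75, 75, 73, 71, 69, 69, 70, 73, 78, 81, 83, 82, 83, 83, 83, 85, 86, 84, 83, 82, 84, 86, 84, 83, 83, 75, 57, 43, 38, 38, 38, 40, 40, 39, 40, 40, 40, 40, 39, 40, 43, 43, 42, 42, 41, 41, 44, 45, 46, 58, 74, 84, 87, 87, 86, 86, 86, 85, 86, 87, 86, 89, 99, 111]
190 [105, 105, 105, 105, 102, 89, 75, 71, 73, 73, 71, 72, 73, 73, 74, 75, 75, 76, 75, 74, 73, 72, 71, 69, 70, 80, 96, 103, 104, 104, 103, 102, 103, 104, 104, 104, 104, 103, 103, 103, 103, 103, 103, 98, 80, 55, 41, 40, 40, 41, 43, 42, 43, 43, 42, 42, 44, 43, 43, 42, 43, 44, 44, 43, 44, 45, 50, 68, 90, 102, 104, 103, 104, 104, 103, 103, 104, 105, 110, 125, 143, 152]
0.98 [ 0.7258 -0.2409] len [0.0328, 0.0542] ang -0.3297
0.89 [ 0.5763 -0.1061] len [0.0627, 0.1987] ang -0.1181
0.67 [ 0.5872 -0.0476] len [0.0588, 0.2011] ang -0.069
0.56 [ 0.5785 -0.1605] len [0.0567, 0.204] ang -0.0619
clamp ang -0.07330382858376185 20.225
```

The trigger spans columns 219–239 and the grip starts at 258: a gap of 15 mm, the free position. Board 2's angle estimate is doubtful, so I check the joint lines.

Run:
```python
from h import *
im=env.get_image('wrist'); g=cv2.cvtColor(im['image'],6)
for l in cv2.createLineSegmentDetector().detect(g[:275])[0][:,0]:
    if abs(l[3]-l[1])<35 or max(l[0],l[2])>205: continue
    a,b=at(im,l[:2],.062),at(im,l[2:],.062); d=(b-a)*np.sign((b-a)[0])
    m=(a+b)/2; n=np.array([np.sin(.0733),np.cos(.0733)])
    print(np.round(l),'ang rel clamp',round(float(np.arctan2(d[1],d[0])+.0733),3),'along',round(float(n@(m[:2]-[.59,.0415])),4))
```

```text
[194. 226. 195. 261.] ang rel clamp -0.023 along -0.0577
[192. 261. 190. 224.] ang rel clamp -0.022 along -0.0612
[187. 192. 184. 148.] ang rel clamp 0.012 along -0.0623
[186.  57. 188. 103.] ang rel clamp -0.002 along -0.0569
[186. 147. 182.  58.] ang rel clamp -0.005 along -0.0604
[118.  59. 122. 109.] ang rel clamp -0.0 along -0.1163
[ 64. 123.  70. 162.] ang rel clamp -0.004 along -0.1726
[ 56.  61.  63. 119.] ang rel clamp -0.003 along -0.1725
```

The joints lie at -60.4, -116.3 and -172.5 mm along the bar (pitch 56 mm) and are square to it, so the panel is closed. The arm is clear of everything; handing in.

```bash
python3 -c "
from rig import env
print(env.close_job())"
```

```text
the job is handed in; nothing more can be done
None
```

The job is handed in, with no verdict shown. My last checks had the boards pressed closed (about 11 N, estimated from the wrist force) and square, the trigger free with the tooth down in a notch and the jaw face about 2 mm from board 3, and the arm never went near the bottle, jar or comb.

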